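# Top up the leaning tin tube to the yellow band

### The arm

A 6-joint arm with a two-finger parallel gripper is mounted at the origin on the work surface. World frame = base frame: x ahead of the robot, y to its left, z up, the work surface at z = 0. Lengths are in m, angles in rad, forces in N, time in s.
With the tool pointing down it reaches from about 0.35 to 0.775 m from the base axis. Payload 5.5 kg.
Tool frame: the origin (TCP) lies at the very end of the fingers, on their centre line; the grasp point (between the pads) lies env.hold_point_z behind it (env.hold_point_z is the distance from the TCP to the grasp point, in m); z points along the fingers, y is the line along which they close (so a half turn about z gives the same grasp; the last joint's range is limited). The gripper opens to 85 mm and grips with 20 to 120 N. Pads are 22 mm wide; open, the fingers measure 114 mm over their backs; the gripper's body (76 mm by 85 mm) begins 54 mm behind the grasp point. The pads swing forward as they close: fully open they stand 13 mm farther back than shut.
Start: joints at [1.112, 0.313, 0.046, 1.304, 0, 1.431], TCP at [0.18, 0.546, 0.231] pointing down, gripper open.
Joint ranges: [-2.76, 2.76], [-0.86, 1.69], [-1.03, 1.26], [-2.2, 2.34], [-1.47, 1.5], [-3.14, 3.14]. Speed limits (rad/s): [2.57, 2.57, 3.14, 3.14, 3.14, 3.14].

### API

Orientations are given as a unit quaternion [w, x, y, z].
In Python, from workcell import env gives the robot as it stands.
- The arm moves only by the tool carry_out, never from a script. Its argument "steps" is a list of rows, each a list of 3 entries, a list of its own where there are three numbers: the turn, a rotation vector about the tool's x, y, z in degrees, then the shift along the tool's x, y, z in cm, then the closure in counts, from 0 (fully open) to 255 (shut). A call has exactly 8 rows; each row is the pose to reach, as a shift and turn from the pose commanded when the call began, along the tool's axes at that moment; what a row does not reach only later rows make up. A row lasts 1/8 s, in which the tool goes at most 62.5 mm and 10.7 degrees, less where a joint would pass 70% of its speed; a pose out of reach is approached as far as the arm can. A call with a gripper value outside its range is refused whole. The fingers move at their own pace and stop on an object; "force" is the grip in N (left out, the last holds). Time passes only in rows, so rows that repeat a pose let the fingers close, or fill a call up. It gives the time, the measured TCP pose, the force, the opening and the grip force at its end, in the units of the state.
- env.get_state(): the state, without advancing time (a new reading comes with each control period).
- env.read_camera(name): name is "side" or "top" or "wrist"; returns (picture, depth): 480x640x3 uint8, red, green, blue; 480x640 float32, m along the optical axis (not along the pixel's ray), 0 where there is no reading.
- env.get_calibration(name): a dict with "fx", "fy", "cx", "cy" (pixels), "origin" and "orientation" of the camera in the world. Camera axes: x right, y up, looking along -z (the intrinsics and any distortion apply to the point x, -y, -z); pixel columns grow to the right and rows downward; lengths in m; the calibration is good to about 2 mm. The wrist camera is an equidistant fisheye: a pixel r from the principal point sees the ray r / f radians off the axis. A picture is of the moment at which its call begins: read the wrist's pose just before it. get_calibration takes no time and is no camera call; for the wrist camera it gives the pose at the moment of the call.
- env.hand_in(): hands the job in; it is judged then, once.
The state is a dict: "clock": time; "joint_pos": joint angles; "qvel": joint speeds; "tau": joint torques, N m; "tcp_pos": TCP position; "orientation": TCP orientation; "wrist_force": force on the tool from outside, world axes, zero at the start; "ft_torque": the same for the moment, N m; "finger_gap": finger opening in m; "grip_force": force on a finger pad.
Only numpy, scipy, OpenCV 4.12 (cv2) and the standard library are available. Lean on these libraries where they do the work, as an engineer would, in place of code of your own. Each camera call takes 0.05 s, during which the arm holds its last target. There are 200 camera calls.

### The job

Load tins from the counter into the leaning clear tube, each lying flat on the one below, until the top of the stack is level with the yellow band: neither short of it nor above it. The thick red and thin blue tins may be mixed in any order. Leave the tin that is not needed, and everything else on the counter, where it stands.

Things in the scene. Friction and masses are not known exactly. Their poses are not given: they have to be found in the camera images.
- tube: Clear straight tube, fixed, leaning 25 degrees from vertical, roughly towards the robot. Origin: centre of its inner floor, 40 mm above the table; z along its axis, up and out of the mouth; y level; it leans towards its -x side. Inner diameter 66 mm, walls 4 mm, slick (friction 0.2). Starts empty; a tin let go inside slides down by itself and rests against the lower wall
- tube_mouth (a point): Centre of the tube's mouth, on its axis 130 mm from the inner floor. Above it a white flared lip rises about 11 mm more, about 92 mm across outside. On the tube's +y and -y sides wall and lip are cut away above z = 70 mm as finger slots 46 mm wide: fingers that hold a tin across the tube's y can go down to z = 72 mm; below that the wall is whole
- tube_band (a point): Point on the tube's axis, 112 mm from its inner floor, at the level of the middle of the yellow band (6 mm wide) that runs round the outside of the tube: the top of the stack must come level with it
- stand: Dark steel stand that carries the tube; it cannot be moved. Base plate 180 (x) by 120 (y) by 10 mm; origin at the centre of its underside, x level and away from the lean; the tube's origin lies at x = 50, z = 40 mm
- red1_center (a point): Thick red tin with steel ends, a flat solid cylinder 60 mm in diameter and 42 mm high, standing upright and loose on the table at the start; this point is its centre, half-way up. z runs along the tin's axis, bottom to lid
- red2_center (a point): Other thick red tin with steel ends, a flat solid cylinder 60 mm in diameter and 42 mm high, standing upright and loose on the table at the start; this point is its centre, half-way up. z runs along the tin's axis, bottom to lid
- blue1_center (a point): Thin blue tin with steel ends, a flat solid cylinder 60 mm in diameter and 28 mm high, standing upright and loose on the table at the start; this point is its centre, half-way up. z runs along the tin's axis, bottom to lid
- blue2_center (a point): Other thin blue tin with steel ends, a flat solid cylinder 60 mm in diameter and 28 mm high, standing upright and loose on the table at the start; this point is its centre, half-way up. z runs along the tin's axis, bottom to lid
- bigcan: Tall green can, 74 mm in diameter, 88 mm high; origin at the centre of its underside. Bystander
- yellowcan: Tall yellow can, 74 mm in diameter, 88 mm high; origin at the centre of its underside. Bystander
- jar: Amber glass jar with a lid, 64 mm in diameter, 90 mm high; origin at the centre of its underside. Bystander
- tape: Roll of brown tape lying flat, 100 mm in diameter, 48 mm high; origin at the centre of its underside. Bystander
- carton: Small cardboard carton, 100 by 70 by 60 mm; origin at the centre of its underside. Bystander
- scraper: Flat scraper with a handle, lying along its x; origin on its underside. Bystander
- marker: Black marker pen with a red cap, about 118 mm long, lying along its x; origin on its underside. Bystander
Not all that is in view belongs to the job. What is shaped like the part that bears red1_center but purple is not meant.

How it is judged:
By the outcome, as a careful person would: the job done as asked, in the order asked, and still so for the second after the job is handed in, with the robot touching nothing.
It also fails if it takes over 70 s, if anything falls off the work surface, if the arm or the gripper's body presses on something with over 40 N, if the wrist force passes 120 N, or if a joint passes its speed limit or range.

## Working session

There is one attempt and no reset: what is moved stays moved. The work goes in short steps, Python scripts to look and compute and a tool call to move; the robot and the scene stay as the last step left them, time stands still between calls to the robot, and variables do not carry over. Pictures are saved under pics/ and viewed, at most 10 in all, crops included, and the job is handed in when it is done.

Besides the shell and the picture viewer there is one more tool, called as name(argument=value, ...) on one line, values as JSON. carry_out: Moves the arm, as the interface text tells. Its arguments: {"type":"object","properties":{"steps":{"type":"array","items":{"type":"array"}},"force":{"type":"number"}},"required":["steps"]}

```bash
ls; mkdir -p pics; python3 - <<'E'
from workcell import env
import cv2,numpy as np
for n in("top","side"):
    p,d=env.read_camera(n); c=env.get_calibration(n); print(n,c)
    cv2.imwrite(f"pics/{n}0.png",p[...,::-1]); np.savez(f"{n}0.npz",p=p,d=d,**{k:np.array(v) for k,v in c.items()})
print(env.get_state(),env.hold_point_z)
E
```

```text
pics
top {'fx': 480.37269617013027, 'fy': 480.37269617013027, 'cx': 317.40403089981703, 'cy': 232.45483596922128, 'origin': array([ 0.3084511 , -0.01257211,  1.29379432]), 'orientation': array([-0.70113464, -0.07128554,  0.0690874 ,  0.70608464])}
side {'fx': 437.29911356580067, 'fy': 437.29911356580067, 'cx': 317.7586995007515, 'cy': 237.33272645732666, 'origin': array([ 0.10234894, -0.6303885 ,  0.55312533]), 'orientation': array([ 0.82305047,  0.48193977, -0.15384727, -0.25817241])}
{'clock': 0.1, 'joint_pos': array([ 1.11241358e+00,  3.13939752e-01,  4.51659779e-02,  1.30363210e+00,
       -5.86556797e-06,  1.43122414e+00]), 'qvel': array([-0.00064357, -0.00276726,  0.00251411, -0.00046499, -0.00103917,
        0.00058603]), 'tau': array([ 2.73547972e-03, -4.81722271e+01,  2.99246013e+01,  1.26874266e-02,
       -1.33009426e-04,  1.13698917e-05]), 'tcp_pos': array([0.18002846, 0.54563416, 0.23051985]), 'orientation': array([-2.34237139e-04,  1.58731000e-01,  9.87321539e-01, -7.69933721e-04]), 'wrist_force': array([ 0.4746657 , -0.88331428, -0.19151457]), 'ft_torque': array([0.03896904, 0.02245351, 0.00063899]), 'grip_force': 0.0, 'finger_gap': 0.08561364952292333} 0.0187
```

View pics/top0.png

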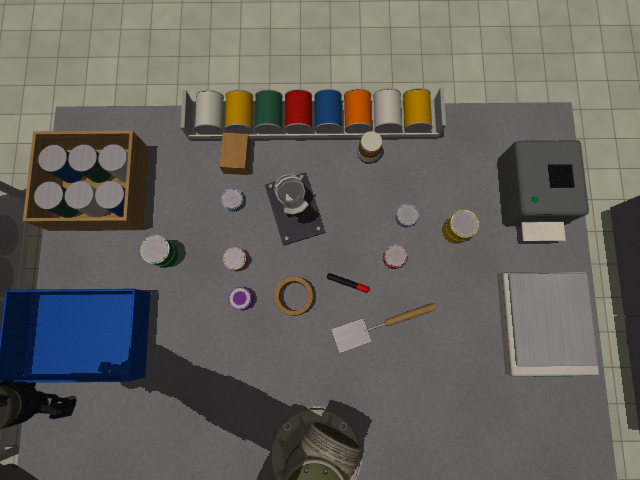

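View pics/side0.png

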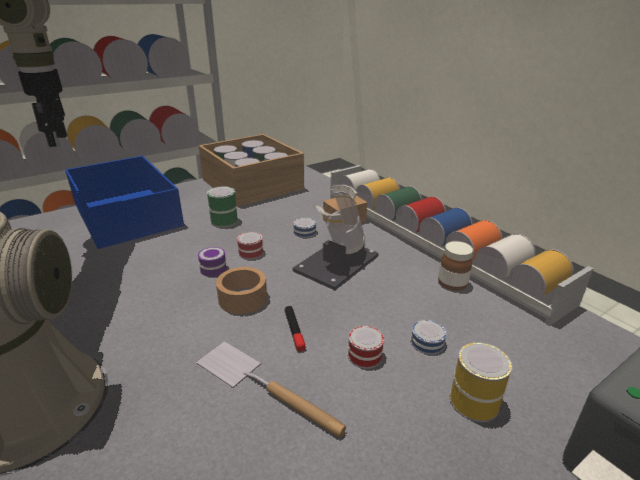

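```bash
cat > h.py <<'E'
import numpy as np,cv2
from scipy.spatial.transform import Rotation as R
def q2R(q): return R.from_quat(np.roll(q,-1))
def cloud(n):
    z=np.load(f"{n}0.npz"); d=z['d']; v,u=np.mgrid[:480,:640]
    P=np.stack([(u-z['cx'])/z['fx']*d,-(v-z['cy'])/z['fy']*d,-d],-1)
    return z['p'],np.where(d[...,None]>0,q2R(z['orientation']).apply(P.reshape(-1,3)).reshape(480,640,3)+z['origin'],np.nan)
def proj(n,X):
    z=np.load(f"{n}0.npz"); c=q2R(z['orientation']).inv().apply(np.atleast_2d(X)-z['origin'])
    return np.c_[z['cx']+z['fx']*c[:,0]/-c[:,2], z['cy']+z['fy']*c[:,1]/c[:,2]]
E
python3 - <<'E'
from h import *
p,W=cloud("top"); ps,Ws=cloud("side")
def near(W,c,r,lo,hi):
    Q=W[np.isfinite(W[...,0])]; return Q[(np.hypot(*(Q[:,:2]-c[:2]).T)<r)&(Q[:,2]>lo)&(Q[:,2]<hi)]
for n,(u,v),h in [("redA",(235,259),.042),("redB",(395,257),.042),("blueA",(232,200),.028),("blueB",(407,215),.028),("purple",(240,298),.042),("tape",(294,296),.048)]:
    c=np.nanmedian(W[v-2:v+3,u-2:u+3].reshape(-1,3),0)
    if n=="tape": c[:]=np.nanmean(near(W,np.nanmedian(W[294:298,294-16:294-14].reshape(-1,3),0),.11,.03,.06),0)
    out=[]
    for w in(W,Ws):
        Q=near(w,c,.05,h-.008,h+.01)
        if len(Q)<10: out.append(None);continue
        (x,y),(a,b),t=cv2.minAreaRect(Q[:,:2].astype(np.float32)); out.append(np.round([x,y,a,b,np.median(Q[:,2]),len(Q)],4))
    print(n,c.round(4),out)
# table and plate
c=np.nanmedian(W[205:212,290:300].reshape(-1,3),0);print('platec',c)
g=p.max(-1); m=(g<75)&(np.abs(W[...,2]-.01)<.012)&(np.hypot(W[...,0]-c[0],W[...,1]-c[1])<.14)
m=cv2.morphologyEx(m.astype(np.uint8),cv2.MORPH_OPEN,np.ones((3,3)));Q=W[m>0]
r=cv2.minAreaRect(Q[:,:2].astype(np.float32));print('plate',r,len(Q),np.median(Q[:,2]))
for w,n in((W,'top'),(Ws,'side')):
    Q=near(w,c,.1,.1,.24); print(n,len(Q),Q.min(0),Q.max(0)); 
    print(np.percentile(Q,[5,50,95],axis=0).round(3).tolist())
big=cv2.resize(np.hstack([p[160:260,250:350],ps[160:300,280:400][:100]]),None,fx=3.6,fy=5,interpolation=2)
a=cv2.resize(p[160:260,250:350],(400,400),interpolation=2);b=cv2.resize(ps[170:290,285:405],(400,400),interpolation=2)
cv2.imwrite("pics/tube.png",np.hstack([a,b])[...,::-1])
E
```

```text
redA [0.4908 0.207  0.044 ] [array([4.933e-01, 2.097e-01, 5.890e-02, 5.860e-02, 4.370e-02, 4.130e+02]), array([4.925e-01, 2.098e-01, 6.280e-02, 5.730e-02, 4.140e-02, 3.010e+02])]
redB [ 0.493  -0.213   0.0437] [array([ 4.975e-01, -2.135e-01,  5.870e-02,  5.730e-02,  4.320e-02,
        4.090e+02]), array([ 4.954e-01, -2.143e-01,  5.960e-02,  5.940e-02,  4.190e-02,
        7.700e+02])]
blueA [0.6551 0.2226 0.03  ] [array([6.598e-01, 2.234e-01, 5.890e-02, 5.940e-02, 2.940e-02, 3.810e+02]), array([6.593e-01, 2.226e-01, 6.090e-02, 5.910e-02, 2.730e-02, 2.380e+02])]
blueB [ 0.6094 -0.2518  0.0294] [array([ 6.118e-01, -2.532e-01,  5.760e-02,  6.000e-02,  2.910e-02,
        3.870e+02]), array([ 6.101e-01, -2.535e-01,  6.040e-02,  5.980e-02,  2.790e-02,
        6.900e+02])]
purple [0.3891 0.1915 0.0445] [array([3.893e-01, 1.932e-01, 5.980e-02, 5.690e-02, 4.330e-02, 4.250e+02]), array([3.886e-01, 1.926e-01, 6.290e-02, 5.740e-02, 4.150e-02, 3.550e+02])]
tape [0.3925 0.0997 0.0464] [array([3.928e-01, 8.500e-02, 8.680e-02, 3.730e-02, 4.890e-02, 1.900e+02]), array([3.928e-01, 8.510e-02, 8.520e-02, 3.770e-02, 4.660e-02, 2.500e+02])]
platec [0.60191953 0.04690349 0.14424617]
plate ((0.6368124485015869, 0.05292100831866264), (0.18089714646339417, 0.12278471887111664), 17.076745986938477) 1784 0.010685021060746647
top 403 [0.58574507 0.01275763 0.10002748] [0.69801663 0.09621093 0.19026058]
[[0.591, 0.023, 0.104], [0.621, 0.051, 0.149], [0.671, 0.089, 0.186]]
side 972 [0.58462007 0.01164784 0.10001472] [0.69379984 0.09536957 0.18605923]
[[0.596, 0.024, 0.104], [0.661, 0.058, 0.138], [0.684, 0.086, 0.18]]
```

View pics/tube.png

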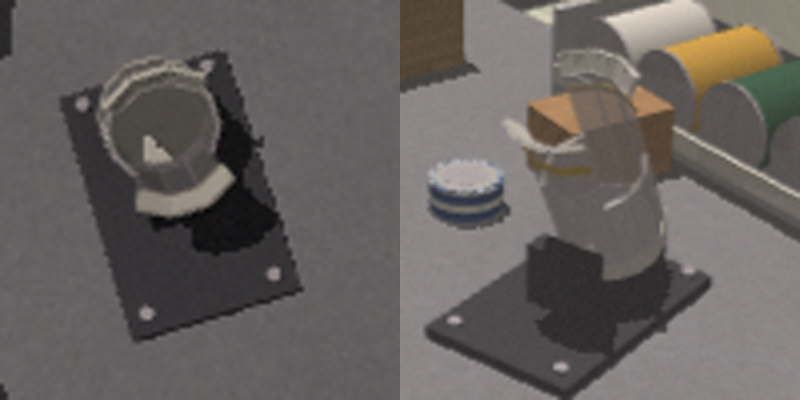

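```bash
cat >> h.py <<'E'
yaw=np.radians(17.1); PL=np.array([.6365,.0525]); 
def tube(PL=PL,yaw=yaw):
    c,s=np.cos(yaw),np.sin(yaw); z=np.array([-np.sin(np.radians(25))*c,-np.sin(np.radians(25))*s,np.cos(np.radians(25))]); y=np.array([-s,c,0.])
    return np.array([PL[0]+.05*c,PL[1]+.05*s,.04]),np.c_[np.cross(y,z),y,z]
def tool(zdir,yaw=yaw):
    y=np.array([-np.sin(yaw),np.cos(yaw),0]); zdir=np.asarray(zdir,float); return np.c_[np.cross(y,zdir),y,zdir]
def rel(p0,q0,p1,M1):
    R0=q2R(q0); d=R0.inv()
    return (d*R.from_matrix(M1)).as_rotvec(degrees=True).round(2).tolist(), (d.apply(np.asarray(p1)-p0)*100).round(2).tolist()
E
python3 - <<'E'
from h import *
o,M=tube(); print(o, o+M[:,2]*.13)
for n in("top","side"):
    p,W=cloud(n); Q=W[np.isfinite(W[...,0])]; L=(Q-o)@M
    L=L[(np.hypot(L[:,0],L[:,1])<.06)]
    for lo,hi in((.131,.137),(.137,.147),(.05,.125)):
        S=L[(L[:,2]>lo)&(L[:,2]<hi)]
        print(n,lo,len(S),S.min(0).round(4),S.max(0).round(4), end=' ')
        for sgn in(-1,1):
            T=S[S[:,0]*sgn>.02]
            if len(T)>5: print(sgn,len(T),np.percentile(T[:,1],[2,98]).round(4),np.hypot(T[:,0],T[:,1]).max().round(4),end=' ')
        print()
    g=p.max(-1); m=(g<75)&(np.abs(W[...,2]-.01)<.012)&(np.hypot(W[...,0]-.637,W[...,1]-.053)<.14)
    m=cv2.morphologyEx(m.astype(np.uint8),cv2.MORPH_OPEN,np.ones((3,3)))
    print(cv2.minAreaRect(W[m>0][:,:2].astype(np.float32)))
from workcell import env
s=env.get_state()
print(rel(s['tcp_pos'],s['orientation'],[.494,.21,.14],tool([0,0,-1])))
E
```

```text
[0.68428965 0.06720202 0.04      ] [0.63177803 0.05104733 0.15782001]
top 0.131 87 [-0.0388 -0.0275  0.131 ] [0.0429 0.0297 0.137 ] -1 51 [-0.0241  0.0295] 0.0457 1 36 [-0.0258  0.0281] 0.0449 
top 0.137 159 [-0.0443 -0.0315  0.137 ] [0.0466 0.0319 0.1447] -1 82 [-0.0286  0.0307] 0.0457 1 77 [-0.0288  0.0306] 0.0477 
top 0.05 193 [-0.0327 -0.0361  0.0506] [0.0387 0.0379 0.125 ] -1 115 [-0.0256  0.0279] 0.0384 1 13 [-0.0097  0.0311] 0.0401 
((0.6386001110076904, 0.05347016081213951), (0.18463727831840515, 0.12278471887111664), 17.076745986938477)
side 0.131 99 [-0.0436 -0.0293  0.131 ] [0.0466 0.0327 0.1369] -1 23 [-0.0286  0.0289] 0.046 1 76 [-0.0284  0.0303] 0.0477 
side 0.137 124 [-0.0461 -0.031   0.137 ] [0.0445 0.0319 0.142 ] -1 57 [-0.0296  0.0314] 0.0471 1 67 [-0.0297  0.0294] 0.0454 
side 0.05 938 [-0.0403 -0.0374  0.0501] [0.035  0.0344 0.1248] -1 409 [-0.0284  0.0238] 0.0413 1 418 [-0.0261  0.0266] 0.0381 
((0.63303142786026, 0.04901980236172676), (0.17642837762832642, 0.11567042022943497), 16.76249885559082)
([-0.08, -0.04, -35.37], [-40.34, -22.02, 9.08])
```

carry_out(steps=[[[0,0,-35.4],[-40.3,-22,9],0],[[0,0,-35.4],[-40.3,-22,9],0],[[0,0,-35.4],[-40.3,-22,9],0],[[0,0,-35.4],[-40.3,-22,9],0],[[0,0,-35.4],[-40.3,-22,9],0],[[0,0,-35.4],[-40.3,-22,9],0],[[0,0,-35.4],[-40.3,-22,9],0],[[0,0,-35.4],[-40.3,-22,9],0]], force=40)

```text
clock: 1.1
tcp_pos: [0.4951, 0.2086, 0.1404]
orientation: [-0.0, -0.148, 0.989, -0.0]
wrist_force: [1.0, 0.8, 0.5]
finger_gap: 0.0856
grip_force: 0.0
```

```bash
python3 - <<'E'
from h import *
from workcell import env
s=env.get_state(); c=env.get_calibration("wrist"); p,d=env.read_camera("wrist"); print(s['tcp_pos'],c)
cv2.imwrite("pics/w1.png",p[...,::-1]); 
v,u=np.mgrid[:480,:640]; x=(u-c['cx'])/c['fx'];y=(v-c['cy'])/c['fy'];th=np.hypot(x,y);k=np.tan(np.minimum(th,1.4))/np.maximum(th,1e-9)
P=np.stack([x*k*d,-y*k*d,-d],-1).reshape(-1,3); W=q2R(c['orientation']).apply(P)+c['origin']
ok=(d.ravel()>0)&(np.abs(W[:,2]-.042)<.006)&(np.hypot(W[:,0]-.494,W[:,1]-.21)<.05)
print(ok.sum(),cv2.minAreaRect(W[ok][:,:2].astype(np.float32)),np.median(W[ok],0), cv2.minEnclosingCircle(W[ok][:,:2].astype(np.float32)))
print(rel(s['tcp_pos'],s['orientation'],[.4935,.21,.010],tool([0,0,-1])))
E
```

```text
[0.49513403 0.2086108  0.14041596] {'fx': 371.64829954431775, 'fy': 371.64829954431775, 'cx': 314.4506280555417, 'cy': 236.83948512687593, 'origin': array([0.42153043, 0.18576392, 0.28269797]), 'orientation': array([ 0.58756572, -0.09033501, -0.12215344,  0.79478591])}
5775 ((0.49288398027420044, 0.20992805063724518), (0.05941012501716614, 0.059618301689624786), 21.596967697143555) [0.49150774 0.20926429 0.04217854] ((0.49294763803482056, 0.20989903807640076), 0.030424967408180237)
([-0.0, -0.04, -0.07], [0.11, 0.18, 13.04])
```

View pics/w1.png

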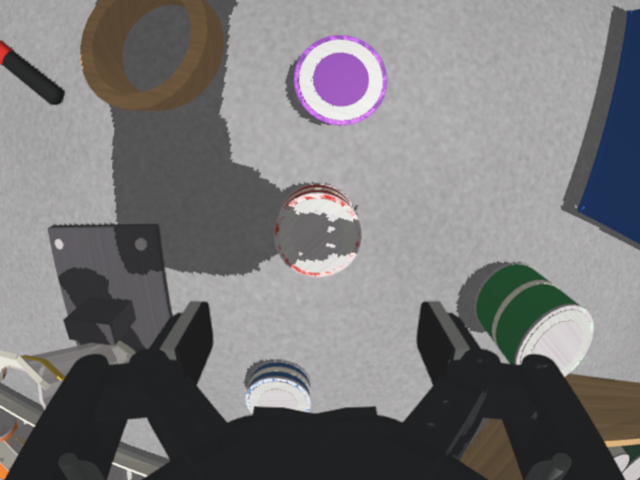

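I see the chosen tin at wrist pixel (318,230), with a red rim and steel end. The candidates in the top view are red at (235,259) and (395,257), the purple decoy at (240,298) and a rack cylinder at (299,110). My choice is the red tin at (235,259), and the crop confirms it.

carry_out(steps=[[[0,0,0],[0.15,0.2,5],0],[[0,0,0],[0.15,0.2,10],0],[[0,0,0],[0.15,0.2,13],0],[[0,0,0],[0.15,0.2,13],0],[[0,0,0],[0.15,0.2,13],255],[[0,0,0],[0.15,0.2,13],255],[[0,0,0],[0.15,0.2,13],255],[[0,0,0],[0.15,0.2,13],255]], force=40)

```text
clock: 2.15
tcp_pos: [0.4936, 0.2129, 0.0133]
orientation: [0.002, -0.149, 0.989, 0.0]
wrist_force: [-0.4, 0.1, 7.5]
finger_gap: 0.059
grip_force: 43.8
```

carry_out(steps=[[[0,0,0],[0,0,-6],255],[[0,0,0],[0,0,-12],255],[[0,0,0],[0,0,-18],255],[[0,0,0],[0,0,-22],255],[[0,0,0],[0,0,-22],255],[[0,0,0],[0,0,-22],255],[[0,0,0],[0,0,-22],255],[[0,0,0],[0,0,-22],255]], force=60)

```text
clock: 3.15
tcp_pos: [0.4912, 0.2121, 0.2299]
orientation: [-0.001, -0.149, 0.989, -0.0]
wrist_force: [-0.3, -0.4, -0.7]
finger_gap: 0.0582
grip_force: 65.6
```

```bash
cat >> h.py <<'E'
TO,TM=tube(PL+.0005*np.array([-np.sin(yaw),np.cos(yaw)]))
def tp(t,dx=0): return TO+TM[:,2]*t+TM[:,0]*dx
E
python3 - <<'E'
from h import *
from workcell import env
s=env.get_state(); print(s['tcp_pos'],s['orientation'],s['qvel'],s['wrist_force'],s['finger_gap'])
p,q=s['tcp_pos'],s['orientation']; T=tool(-TM[:,2])
print(T, rel(p,q,tp(.22),T)); print(rel(tp(.22),np.roll(R.from_matrix(T).as_quat(),1),tp(.074),T))
E
```

```text
[0.49122317 0.21210881 0.22991502] [-1.30458354e-03 -1.48965613e-01  9.88841512e-01 -8.59527087e-05] [ 0.0016823  -0.00293857  0.00829517  0.00113854  0.00127277  0.0013226 ] [-0.29734881 -0.43926096 -0.7223442 ] 0.058218966468168015
[[-0.86624265 -0.29404033  0.40393558]
 [-0.26649104  0.95579301  0.12426681]
 [-0.42261826  0.         -0.90630779]] ([0.02, -25.15, 0.03], [-4.88, -19.48, -0.96])
([0.0, 0.0, -0.0], [0.0, 0.0, 14.6])
```

carry_out(steps=[[[0,-10,0],[-2,-6,-1],255],[[0,-20,0],[-4,-12,-1],255],[[0,-25.1,0],[-4.9,-17,-1],255],[[0,-25.1,0],[-4.9,-19.5,-1],255],[[0,-25.1,0],[-4.9,-19.5,-1],255],[[0,-25.1,0],[-4.9,-19.5,-1],255],[[0,-25.1,0],[-4.9,-19.5,-1],255],[[0,-25.1,0],[-4.9,-19.5,-1],255]])

```text
clock: 4.15
tcp_pos: [0.5961, 0.0414, 0.2412]
orientation: [0.215, -0.146, 0.965, 0.033]
wrist_force: [-0.1, -0.5, -0.2]
finger_gap: 0.0585
grip_force: 65.8
```

```bash
python3 - <<'E'
from h import *
from workcell import env
s=env.get_state(); p,q=s['tcp_pos'],s['orientation']; T=tool(-TM[:,2])
print(p,q,s['qvel'].round(3)); print((TM.T@(p-TO)).round(4)); print(rel(p,q,tp(.074),T))
pic,d=env.read_camera("side"); cv2.imwrite("pics/s1.png",cv2.resize(pic[100:290,230:450],(800,600))[...,::-1])
E
```

```text
[0.59608623 0.04142715 0.241193  ] [ 0.21473759 -0.14615569  0.96512266  0.03262729] [-0.004 -0.001  0.002 -0.002 -0.001 -0.001]
[0.0018 0.0008 0.2212]
([0.06, 0.09, 0.11], [0.2, -0.1, 14.72])
```

View pics/s1.png

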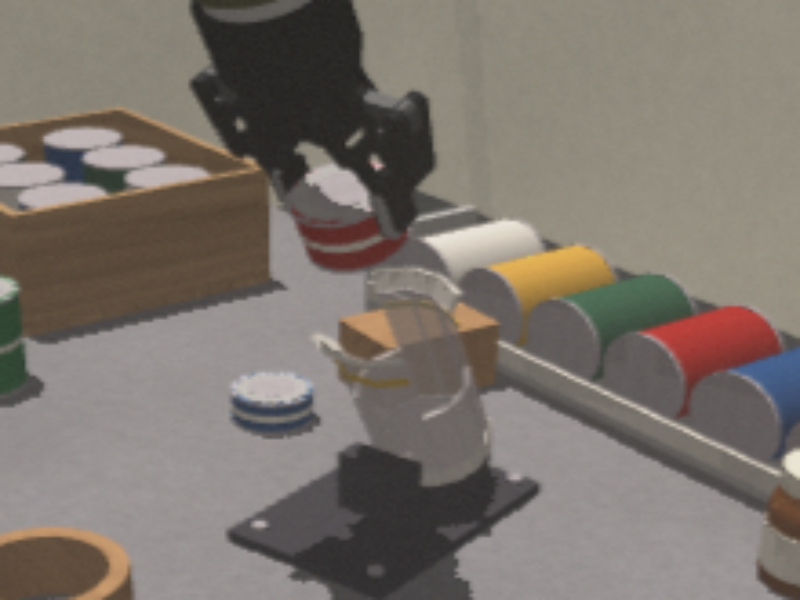

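The tin is held square, directly above the tube mouth (tin at ~(345,215), mouth at ~(410,285)). Going in.

carry_out(steps=[[[0,0,0],[0.1,-0.1,4],255],[[0,0,0],[0.1,-0.1,6],255],[[0,0,0],[0.1,-0.1,7.5],255],[[0,0,0],[0.1,-0.1,9],255],[[0,0,0],[0.1,-0.1,10.5],255],[[0,0,0],[0.1,-0.1,12],255],[[0,0,0],[0.1,-0.1,13.5],255],[[0,0,0],[0.1,-0.1,14.5],255]])

```text
clock: 5.2
tcp_pos: [0.6545, 0.0574, 0.1084]
orientation: [0.214, -0.145, 0.965, 0.033]
wrist_force: [0.7, 0.1, -1.1]
finger_gap: 0.0583
grip_force: 65.8
```

carry_out(steps=[[[0,0,0],[0,0,0],0],[[0,0,0],[0,0,0],0],[[0,0,0],[0,0,0],0],[[0,0,0],[0,0,0],0],[[0,0,0],[0,0,-4],0],[[0,0,0],[0,0,-8],0],[[0,0,0],[0,0,-12],0],[[0,0,0],[0,0,-14.5],0]], force=40)

```text
clock: 6.2
tcp_pos: [0.5957, 0.0389, 0.2437]
orientation: [0.216, -0.145, 0.965, 0.032]
wrist_force: [-0.7, -0.2, -0.7]
finger_gap: 0.0852
grip_force: 0.0
```

```bash
cat >> h.py <<'E'
def wcloud(env):
    c=env.get_calibration("wrist"); p,d=env.read_camera("wrist")
    v,u=np.mgrid[:480,:640]; x=(u-c['cx'])/c['fx'];y=(v-c['cy'])/c['fy'];th=np.hypot(x,y);k=np.tan(np.minimum(th,1.4))/np.maximum(th,1e-9)
    P=np.stack([x*k*d,-y*k*d,-d],-1).reshape(-1,3); W=q2R(c['orientation']).apply(P)+c['origin']; return p,W[d.ravel()>0]
E
python3 - <<'E'
from h import *
from workcell import env
s=env.get_state(); p,q=s['tcp_pos'],s['orientation']; print(p,s['finger_gap'])
pic,W=wcloud(env); cv2.imwrite("pics/w2.png",pic[...,::-1]); L=(W-TO)@TM
S=L[np.hypot(L[:,0],L[:,1])<.028]; print(np.histogram(S[:,2],bins=np.arange(-.05,.16,.01)))
print(rel(p,q,[.496,-.214,.15],tool([0,0,-1])))
E
```

```text
[0.59571455 0.03890169 0.24366224] 0.08523572041834476
(array([   0,    0,    0,    0,    0,    0,    0,    0,    7, 2360,    0,
          0,    0,    0,    0,    0,    0,    0,    0,    0]), array([-5.0000000e-02, -4.0000000e-02, -3.0000000e-02, -2.0000000e-02,
       -1.0000000e-02,  6.9388939e-18,  1.0000000e-02,  2.0000000e-02,
        3.0000000e-02,  4.0000000e-02,  5.0000000e-02,  6.0000000e-02,
        7.0000000e-02,  8.0000000e-02,  9.0000000e-02,  1.0000000e-01,
        1.1000000e-01,  1.2000000e-01,  1.3000000e-01,  1.4000000e-01,
        1.5000000e-01]))
([-0.07, 25.27, 0.04], [19.36, -21.22, 1.25])
```

View pics/w2.png

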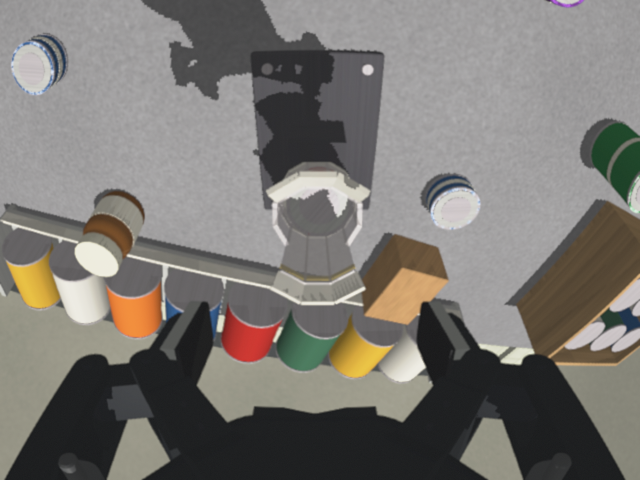

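carry_out(steps=[[[0,10,0],[4,-5,-3],0],[[0,20,0],[9,-10,-3],0],[[0,25.2,0],[14,-15,-1],0],[[0,25.2,0],[19.3,-21.2,1.2],0],[[0,25.2,0],[19.3,-21.2,1.2],0],[[0,25.2,0],[19.3,-21.2,1.2],0],[[0,25.2,0],[19.3,-21.2,1.2],0],[[0,25.2,0],[19.3,-21.2,1.2],0]])

```text
clock: 7.25
tcp_pos: [0.4968, -0.2127, 0.149]
orientation: [-0.0, -0.15, 0.989, -0.001]
wrist_force: [0.1, 0.1, 0.5]
finger_gap: 0.0855
grip_force: 0.0
```

```bash
cat > m.py <<'E'
import sys
from h import *
from workcell import env
x,y,h,z=map(float,sys.argv[1:]); s=env.get_state(); p,q=s['tcp_pos'],s['orientation']; print(p,q,s['qvel'].round(3))
_,W=wcloud(env); W=W[(np.abs(W[:,2]-h)<.006)&(np.hypot(W[:,0]-x,W[:,1]-y)<.05)]
c,r=cv2.minEnclosingCircle(W[:,:2].astype(np.float32)); print(c,r,len(W)); print(rel(p,q,[*c,z],tool([0,0,-1])))
E
python3 m.py .496 -.214 .042 .010
```

```text
[ 0.49680377 -0.21265645  0.14896766] [-1.53556616e-04 -1.49697820e-01  9.88731653e-01 -5.06481543e-04] [ 0.005 -0.004  0.001 -0.001 -0.002 -0.002]
(0.49624842405319214, -0.21453285217285156) 0.030532794073224068 5437
([-0.05, -0.03, 0.12], [0.1, -0.15, 13.9])
```

carry_out(steps=[[[0,0,0],[0.1,-0.15,6],0],[[0,0,0],[0.1,-0.15,11],0],[[0,0,0],[0.1,-0.15,13.9],0],[[0,0,0],[0.1,-0.15,13.9],0],[[0,0,0],[0.1,-0.15,13.9],255],[[0,0,0],[0.1,-0.15,13.9],255],[[0,0,0],[0.1,-0.15,13.9],255],[[0,0,0],[0.1,-0.15,13.9],255]], force=60)

```text
clock: 8.3
tcp_pos: [0.4971, -0.2159, 0.0116]
orientation: [0.001, -0.149, 0.989, -0.001]
wrist_force: [0.4, 1.3, 6.5]
finger_gap: 0.0583
grip_force: 64.7
```

carry_out(steps=[[[0,0,0],[0,0,-6],255],[[0,0,0],[0,0,-12],255],[[0,0,0],[0,0,-18],255],[[0,0,0],[0,0,-22],255],[[0,0,0],[0,0,-22],255],[[0,0,0],[0,0,-22],255],[[0,0,0],[0,0,-22],255],[[0,0,0],[0,0,-22],255]])

```text
clock: 9.3
tcp_pos: [0.4949, -0.2147, 0.2276]
orientation: [-0.002, -0.149, 0.989, 0.001]
wrist_force: [-0.3, 0.2, -1.1]
finger_gap: 0.0586
grip_force: 65.4
```

```bash
cat > t.py <<'E'
import sys
from h import *
from workcell import env
s=env.get_state(); p,q=s['tcp_pos'],s['orientation']; T=tool(-TM[:,2])
print(p,q,s['qvel'].round(3),(TM.T@(p-TO)).round(4)); print(rel(p,q,tp(float(sys.argv[1])),T))
E
python3 t.py .22
```

```text
[ 0.4948802  -0.21467462  0.2276269 ] [-1.92550089e-03 -1.48946589e-01  9.88843017e-01  8.33217668e-04] [ 0.002 -0.001  0.008  0.003 -0.     0.002] [-0.1599 -0.2142  0.2816]
([0.13, -25.2, 0.0], [-17.1, 21.42, -1.19])
```

carry_out(steps=[[[0,-10,0],[-4,5,-3],255],[[0,-20,0],[-8,10,-3],255],[[0,-25.2,0],[-12,15,-3],255],[[0,-25.2,0],[-16,20,-2],255],[[0,-25.2,0],[-17.1,21.4,-1.2],255],[[0,-25.2,0],[-17.1,21.4,-1.2],255],[[0,-25.2,0],[-17.1,21.4,-1.2],255],[[0,-25.2,0],[-17.1,21.4,-1.2],255]])

```text
clock: 10.3
tcp_pos: [0.5959, 0.0386, 0.2409]
orientation: [0.215, -0.145, 0.965, 0.032]
wrist_force: [-0.8, -0.1, -1.4]
finger_gap: 0.0583
grip_force: 65.6
```

```bash
python3 t.py .074
```

```text
[0.59594313 0.03864167 0.24090326] [ 0.21482704 -0.14461595  0.96535031  0.03216125] [-0.005 -0.002  0.004 -0.003  0.002  0.002] [ 0.0008 -0.0018  0.2213]
([-0.03, 0.09, -0.05], [0.1, 0.19, 14.73])
```

carry_out(steps=[[[0,0,0],[0.1,0.15,4],255],[[0,0,0],[0.1,0.15,6],255],[[0,0,0],[0.1,0.15,7.5],255],[[0,0,0],[0.1,0.15,9],255],[[0,0,0],[0.1,0.15,10.5],255],[[0,0,0],[0.1,0.15,12],255],[[0,0,0],[0.1,0.15,13.5],255],[[0,0,0],[0.1,0.15,14.5],255]])

```text
clock: 11.3
tcp_pos: [0.6535, 0.0593, 0.1079]
orientation: [0.214, -0.145, 0.965, 0.033]
wrist_force: [1.0, -0.6, -1.5]
finger_gap: 0.0585
grip_force: 65.6
```

carry_out(steps=[[[0,0,0],[0,0,0],0],[[0,0,0],[0,0,0],0],[[0,0,0],[0,0,0],0],[[0,0,0],[0,0,0],0],[[0,0,0],[0,0,-4],0],[[0,0,0],[0,0,-8],0],[[0,0,0],[0,0,-12],0],[[0,0,0],[0,0,-14.5],0]], force=40)

```text
clock: 12.3
tcp_pos: [0.5947, 0.0407, 0.2432]
orientation: [0.216, -0.145, 0.965, 0.032]
wrist_force: [0.3, -0.0, 0.2]
finger_gap: 0.0855
grip_force: 0.0
```

```bash
cat > f.py <<'E'
from h import *
from workcell import env
s=env.get_state(); p,q=s['tcp_pos'],s['orientation']; print(p,s['finger_gap'])
pic,W=wcloud(env); L=(W-TO)@TM; np.save("last.npy",pic)
S=L[np.hypot(L[:,0],L[:,1])<.028]; print(np.percentile(S[:,2],[1,10,50,90,99]).round(4),len(S)); S=S[np.abs(S[:,2]-np.median(S[:,2]))<.008]
a=np.linalg.lstsq(np.c_[S[:,:2],np.ones(len(S))],S[:,2],rcond=None)[0]; print('tilt deg',np.degrees(a[:2]).round(2),'z',a[2].round(4))
print(rel(p,q,[.611,-.2535,.13],tool([0,0,-1])))
E
python3 f.py
```

```text
[0.59473546 0.04068411 0.24324839] 0.08552093096583026
[0.083  0.0843 0.3098 0.3232 0.326 ] 18630
tilt deg [-38.43   0.22] z 0.302
([-0.07, 25.27, 0.04], [11.28, -28.58, 7.24])
```

carry_out(steps=[[[0,10,0],[2,-5,-3],0],[[0,20,0],[4,-11,-3],0],[[0,25.2,0],[7,-16,0],0],[[0,25.2,0],[9,-21,3],0],[[0,25.2,0],[11.3,-26,6],0],[[0,25.2,0],[11.3,-28.6,7.2],0],[[0,25.2,0],[11.3,-28.6,7.2],0],[[0,25.2,0],[11.3,-28.6,7.2],0]])

```text
clock: 13.35
tcp_pos: [0.6102, -0.2531, 0.127]
orientation: [-0.001, -0.149, 0.989, 0.0]
wrist_force: [-0.5, 0.4, 0.9]
finger_gap: 0.0858
grip_force: 0.0
```

```bash
python3 m.py .611 -.2535 .028 .003
```

```text
[ 0.61021738 -0.25309075  0.12704706] [-9.91271406e-04 -1.48976812e-01  9.88840175e-01  1.88610313e-04] [ 0.016 -0.025 -0.001  0.002 -0.001 -0.001]
(0.6111346483230591, -0.2539508044719696) 0.030499471351504326 5726
([0.04, -0.11, 0.04], [-0.09, -0.12, 12.4])
```

carry_out(steps=[[[0,0,0],[-0.1,-0.1,6],0],[[0,0,0],[-0.1,-0.1,10],0],[[0,0,0],[-0.1,-0.1,12.3],0],[[0,0,0],[-0.1,-0.1,12.3],0],[[0,0,0],[-0.1,-0.1,12.3],255],[[0,0,0],[-0.1,-0.1,12.3],255],[[0,0,0],[-0.1,-0.1,12.3],255],[[0,0,0],[-0.1,-0.1,12.3],255]], force=60)

```text
clock: 14.4
tcp_pos: [0.6132, -0.2548, 0.0072]
orientation: [0.001, -0.149, 0.989, -0.001]
wrist_force: [-0.0, 2.2, 6.2]
finger_gap: 0.0582
grip_force: 65.0
```

carry_out(steps=[[[0,0,0],[0,0,-6],255],[[0,0,0],[0,0,-12],255],[[0,0,0],[0,0,-18],255],[[0,0,0],[0,0,-23],255],[[0,0,0],[0,0,-23],255],[[0,0,0],[0,0,-23],255],[[0,0,0],[0,0,-23],255],[[0,0,0],[0,0,-23],255]])

```text
clock: 15.4
tcp_pos: [0.6111, -0.2537, 0.2325]
orientation: [-0.002, -0.149, 0.989, 0.001]
wrist_force: [-0.2, 0.6, -1.1]
finger_gap: 0.0577
grip_force: 64.8
```

```bash
python3 t.py .22
```

```text
[ 0.61107642 -0.25373982  0.23253183] [-2.02209326e-03 -1.48944326e-01  9.88843165e-01  8.33034874e-04] [-0.002 -0.002  0.008  0.002  0.     0.001] [-0.0676 -0.2857  0.2439]
([0.13, -25.21, 0.0], [-7.15, 28.57, -0.65])
```

carry_out(steps=[[[0,-10,0],[-2,6,-3],255],[[0,-20,0],[-4,12,-3],255],[[0,-25.2,0],[-6,18,-3],255],[[0,-25.2,0],[-7.1,24,-2],255],[[0,-25.2,0],[-7.1,28.6,-0.6],255],[[0,-25.2,0],[-7.1,28.6,-0.6],255],[[0,-25.2,0],[-7.1,28.6,-0.6],255],[[0,-25.2,0],[-7.1,28.6,-0.6],255]])

```text
clock: 16.4
tcp_pos: [0.5961, 0.0388, 0.2405]
orientation: [0.215, -0.145, 0.965, 0.032]
wrist_force: [0.2, -0.4, 0.1]
finger_gap: 0.0579
grip_force: 64.9
```

```bash
python3 t.py .092; python3 - <<'E'
from h import *
from workcell import env
pic,d=env.read_camera("side"); cv2.imwrite("pics/s2.png",cv2.resize(pic[100:290,230:450],(800,600))[...,::-1])
E
```

```text
[0.59614859 0.03880382 0.24045967] [ 0.21515447 -0.14460763  0.96528287  0.03203374] [-0.008  0.001  0.002  0.001  0.001  0.002] [ 0.0008 -0.0017  0.2208]
([-0.05, 0.13, -0.05], [0.11, 0.18, 12.88])
```

View pics/s2.png

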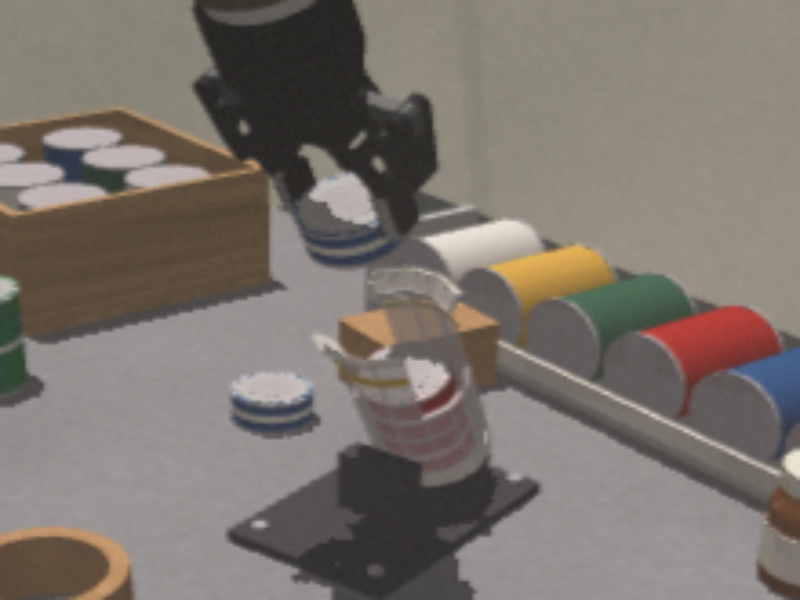

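Both reds sit stacked in the tube at ~(425,420). The blue is held square above it at ~(345,225).

carry_out(steps=[[[0,0,0],[0.1,0.15,4],255],[[0,0,0],[0.1,0.15,6],255],[[0,0,0],[0.1,0.15,7.5],255],[[0,0,0],[0.1,0.15,9],255],[[0,0,0],[0.1,0.15,10.5],255],[[0,0,0],[0.1,0.15,11.8],255],[[0,0,0],[0.1,0.15,12.6],255],[[0,0,0],[0.1,0.15,12.6],255]])

```text
clock: 17.45
tcp_pos: [0.6451, 0.0572, 0.125]
orientation: [0.215, -0.146, 0.965, 0.033]
wrist_force: [-0.1, -0.7, -0.2]
finger_gap: 0.0582
grip_force: 64.9
```

carry_out(steps=[[[0,0,0],[0,0,0],0],[[0,0,0],[0,0,0],0],[[0,0,0],[0,0,0],0],[[0,0,0],[0,0,0],0],[[0,0,0],[0,0,-3],0],[[0,0,0],[0,0,-6],0],[[0,0,0],[0,0,-10],0],[[0,0,0],[0,0,-14.5],0]])

```text
clock: 18.45
tcp_pos: [0.5854, 0.0388, 0.2576]
orientation: [0.214, -0.145, 0.965, 0.033]
wrist_force: [1.0, 0.2, -0.1]
finger_gap: 0.0858
grip_force: 0.0
```

```bash
sed -i 's/<.028\]; print/<.028]; S=S[S[:,2]<.2]; print/' f.py; python3 f.py; python3 - <<'E'
from h import *
from workcell import env
pic,d=env.read_camera("side"); w=np.load("last.npy"); cv2.imwrite("pics/end.png",np.hstack([cv2.resize(pic[160:290,310:410],(400,520)),cv2.resize(w[140:270+0,270:370],(400,520))])[...,::-1])
E
```

```text
[0.58543644 0.03884073 0.25758046] 0.08581062739291331
[0.1105 0.1112 0.1122 0.1131 0.1139] 3984
tilt deg [-0.46  0.03] z 0.1122
([0.03, 25.06, 0.03], [10.99, -28.69, 8.93])
```

View pics/end.png

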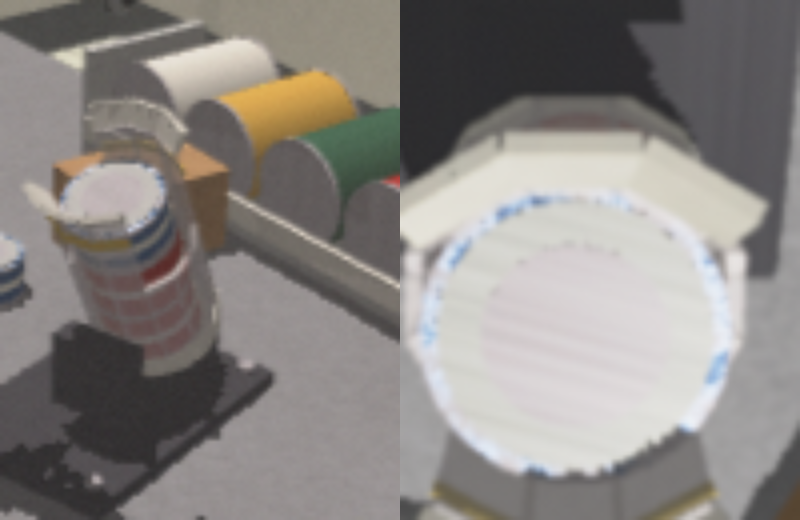

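The picture shows the blue tin lying flat on the two reds, with its lid at ~(115,195) level with the yellow band. The depth reading puts the stack top at 112.2 mm with under 0.5° of tilt, and the gripper is clear of everything.

```bash
python3 -c "
from workcell import env
print(env.hand_in())"
```

```text
the job is handed in; nothing more can be done
None
```

Job handed in at about 18.5 s of the 70 s: two red tins and one blue lie flat in the tube, with the stack top measured at 112.2 mm against the 112 mm band. I left the spare blue tin and the other items alone.

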